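# Unlock a draw-down plate and wedge its front edge off the rest pads

## Task

On the draw-down stand, turn the lock knob counter-clockwise (seen from above) past its detent click, all the way until the latch tab is off the plate. Then take the wedge by its grip block, push it thin end first along the bench under the middle of the plate's front edge until that edge just lifts, about 4 mm, clear of its rest pads, carried by the wedge alone. Finish while holding: keep gripping the wedge there, with the wedge flat on the bench, the film applicator still in its place on the plate and the jars and weight near the work left where they stand.

Things in the scene. Friction and masses are not known exactly. Their poses are not given: they have to be found in the camera images.
- stand: Grey draw-down stand fixed to the bench, 136 mm deep, with a hinged dark steel top plate. Origin on the bench under the plate's middle; +x points from the front (robot side) to the rear hinge, y along the front edge, z up. Two side rails at y = +-38..52 mm; between them the bench is bare, so a wedge can slide in along +x at y = 0. The knob housing (40 x 72 mm, 22 mm high) is on the -y side.
- plate_front (a point): Middle of the lower front edge of the top plate; it rises with the plate. The plate is 104 mm wide, 10 mm thick; at rest its underside is 16 mm and its top 26 mm above the bench. Axes as the stand's when at rest.
- plate (a joint): Tilt of the top plate about its rear hinge, rad; 0 = lying on its rest pads, grows as the front edge lifts. The front edge is 122 mm from the hinge, so 0.033 is 4 mm of lift. The plate and what lies on it press on a wedge with about 3 to 8 N.
- lock_knob (a joint): Angle of the lock knob, rad; 0 = locked, grows counter-clockwise seen from above, stop at 1.35 = fully unlocked; starts at 0 to 0.2. A sprung detent pin resists from about 0.43 to the click at 0.68 (peak about 0.1 N m); past it the knob turns easily and stays where left. Under 0.8 the tab lies 1 mm above the plate and blocks its lifting; over 1.1 it is clear.
- knob_grip (a point): On the upright knob axis, 56 mm above the bench. The bar grip here is 14 mm thick (along this point's x), 40 mm long (along its y), from 39 to 67 mm above the bench; below it, 27 to 32 mm up, the steel latch tab reaches 44 mm along the point's +y. The point turns with the knob; at angle 0 its axes are the stand's.
- wedge_grip (a point): Centre of the grey wedge's grip block, 30 mm above its flat sole. Block 32 mm long (x), 26 mm wide (y, the width to grip), 60 mm tall. From its front face (16 mm ahead) a 30 mm wide slope runs 80 mm along +x, thinning from 26 mm to 6 mm at the toe (96 mm ahead of this point). Starts loose on the bench.
- wedge: The same wedge (about 0.2 kg); origin on its sole under the middle of the grip block, +x to the toe, z up. It touches the resting plate when its toe is 40 mm inside the plate's front edge; each further 4 mm lifts the edge 1 mm.
- film_applicator: Steel film applicator, open frame 79 x 90 x 32 mm, lying loose on the top plate; origin under its middle. Must stay in place on the plate.
- jar_small_0: Small screw-lid jar, 48 mm across, 56 mm tall, right of the work; bystander, origin under its middle.
- weight_0: Brass knob weight, 33 mm across, 42 mm tall, right of the work; bystander, origin under its middle.
- jar_small_2: Small black-lidded jar, 48 mm across, 56 mm tall, between the wedge and the stand; bystander, origin under its middle.
Mind the look-alikes: they are no part of the job. Leave any brown look-alike of the wedge alone.

How it is judged (in metres and radians):
On the way, in this order (a step that is already met when the one before it is completed fails the run):
1. the lock knob has clicked past its detent to the unlocked side, the plate still down (value of joint lock_knob above 1.1 rad and value of joint plate below 0.012 rad), for 0.2 s.
2. the wedge, gripped, carries the plate's front edge 2 to 7 mm off the rest pads (value of joint plate between 0.0164 and 0.0574 rad and contact force between wedge and plate above 1 N and contact force between the fingers and wedge above 2 N), for 0.2 s.
At the end, for the whole second after the job is handed in: Knob over 1.1 rad. Plate at rest, front edge 2 to 7 mm up (0.0164 to 0.0574 rad), borne by the wedge (over 1 N), untouched by the robot. Wedge gripped (over 2 N), flat on the bench, within 25 mm of the stand's middle line and 0.25 rad of it. Applicator within 20 mm of its start (all of step 2 and value of joint lock_knob above 1.1 rad and velocity of joint plate between -0.05 and 0.05 rad/s and contact force between each of the arm, the fingers and plate below 0.3 N and angle between wedge's own z axis and vertical below 0.08 rad and height (world z) of wedge below 0.004 m and y of wedge_grip in the frame of stand between -0.025 and 0.025 m and angle between the x axis of wedge and the x axis of stand, either way round below 0.25 rad and linear speed of wedge below 0.02 m/s and distance of film_applicator from where it was at the start of the episode below 0.02 m); the arm keeps its last pose, push and grip.
It fails at once if the plate's front edge is jacked up more than about 9 mm (value of joint plate above 0.075 rad).
It fails at once if the film applicator is shifted by more than 20 mm (distance of film_applicator from where it was at the start of the episode above 0.02 m).
It fails at once if a bystander jar or weight is moved by more than 20 mm (distance of any of jar_small_0, weight_0, jar_small_2 from where it was at the start of the episode above 0.02 m).
It also fails if it takes over 61 s, if anything falls off the work surface, if the arm or the gripper's body presses on something with over 40 N, if the wrist force passes 120 N, or if a joint passes its speed limit or range.

## Robot

A 6-joint arm with a two-finger parallel gripper is mounted at the origin on the work surface; the furniture and walls round the work are solid. World frame = base frame: x ahead of the robot, y to its left, z up, the work surface at z = 0. Lengths are in mm, angles in rad, forces in N, time in s.
With the tool pointing down it reaches from about 350 to 775 mm from the base axis. Payload 7.3 kg.
Tool frame: the origin (TCP) lies midway between the tips of the shut fingers; the grasp point (between the pads) lies 19 mm behind it; x points along the fingers, y is the direction in which the jaws open and shut, and the axes are right-handed (so a half turn about x gives the same grasp; the last joint's range is limited). The gripper opens to 92 mm and grips with 3 to 60 N. Pads are 19 mm wide; open, the fingers measure 130 mm over their backs; the gripper's body (75 mm by 190 mm) begins 47 mm behind the grasp point.
Start: joints at [-0.146, 0.342, 1.524, -0, 1.275, -0.146], TCP at [525.019, 0.019, 226.741] pointing down, gripper open.
Joint ranges: [-2.53, 2.53], [-0.77, 2.02], [0.04, 2.7], [-1, 4.14], [0.28, 2.66], [-3.11, 3.11]. Speed limits (rad/s): [2.57, 2.57, 3.14, 3.14, 3.14, 3.14].

## Interface

Orientations are given as [roll, pitch, yaw] about the fixed x, y, z axes, in that order (R = Rz(yaw) Ry(pitch) Rx(roll)).
In Python, from plant import get_obs, capture, close_job gives the robot as it stands. The module is installed in compiled form; this text tells all that it offers.
- The arm moves only by the tool send_rows, never from a script. Its argument "moves" is a list of rows, each a list of 4 numbers: the shift along the tool's x, y, z in mm, then the turn about the tool's x in degrees. In form: [[tx, ty, tz, yaw], ...]. A call has 1 to 8 rows; each row shifts and turns the commanded pose from where the row before left it, along the tool's axes as they then stand; what a row does not reach is not made up. A row lasts 1/8 s, in which the tool goes at most 62.5 mm and 10.7 degrees, less where a joint would pass 70% of its speed; a pose out of reach is approached as far as the arm can. A call with a gripper value outside its range is refused whole. "hand" is the opening, from 0 (shut) to 1 (fully open), set as the call begins (left out, the last holds). The fingers move at their own pace and stop on an object; the grip force is fixed at half the most. Time passes only in rows, so rows that do not move let the fingers close. It gives the time, the measured TCP pose, the force and the opening at its end, in the units of the state.
- get_obs(): the state, without advancing time (a new reading comes with each control period).
- capture(name): name is "scene" or "side" or "wrist"; returns a dict with "image" (420x560x3 uint8, red, green, blue), "K" (3x3 intrinsics, pixels), "position" and "attitude" of the camera in the world; the wrist camera has in their place "mount" (4x4, takes a point from camera to tool coordinates, whose origin is the TCP and whose axes are the tool frame's). Camera axes: x right, y down, z forward; pixel columns grow to the right and rows downward; lengths in mm; the calibration is good to about 2 mm. A picture is of the moment at which its call begins: read the wrist's pose just before it. There is no depth.
- close_job(): hands the job in, once; it reports no verdict.
The state is a dict: "time": time; "joint_positions": joint angles; "dq": joint speeds; "tau": joint torques, N m; "tool_pos": TCP position; "tcp_rot": TCP orientation; "contact_force": force on the tool from outside, world axes, zero at the start; "moment": the same for the moment, N m; "grip_width": finger opening in mm.
Only numpy, scipy, OpenCV 4.12 (cv2) and the standard library are available. Lean on these libraries where they do the work, as an engineer would, in place of code of your own. Each camera call takes 0.05 s, during which the arm holds its last target. There are 200 camera calls.

## Working session

There is one attempt and no reset: what is moved stays moved. The work goes in short steps, Python scripts to look and compute and a tool call to move; the robot and the scene stay as the last step left them, time stands still between calls to the robot, and variables do not carry over. Pictures are saved under pics/ and viewed, about 8 in all and at most 12, crops included, and the job is handed in when it is done.

Besides the shell and the picture viewer there is one more tool, called after "Request:" as a command line: name --pt "numbers of a row" for each row, then --argument value for the rest. send_rows: Moves the arm, as the interface text tells. Its arguments: {"type":"object","properties":{"moves":{"type":"array","items":{"type":"array","items":{"type":"number"}}},"hand":{"type":"number"}},"required":["moves"]}

```bash
mkdir -p pics
cat > h.py <<'E'
import numpy as np,cv2,pickle
from scipy.spatial.transform import Rotation as R
from plant import get_obs,capture,close_job
def snap(n,f):
    o=get_obs();c=capture(n);c['o']=o
    cv2.imwrite(f'pics/{f}.png',c['image'][:,:,::-1]);pickle.dump(c,open(f'pics/{f}.pkl','wb'));return c
def load(f): return pickle.load(open(f'pics/{f}.pkl','rb'))
def cam(c):
    if 'mount' in c:
        T=np.eye(4);T[:3,:3]=R.from_euler('xyz',c['o']['tcp_rot']).as_matrix();T[:3,3]=c['o']['tool_pos']
        M=T@np.array(c['mount']);return M[:3,:3],M[:3,3]
    a=np.array(c['attitude'])
    Rm=a if a.shape==(3,3) else R.from_euler('xyz',a).as_matrix()
    return Rm,np.array(c['position'])
def pt(c,u,v,z):
    Rm,p=cam(c);d=Rm@np.linalg.inv(np.array(c['K']))@[u,v,1];return p+d*(z-p[2])/d[2]
def px(c,P):
    Rm,p=cam(c);q=np.array(c['K'])@(Rm.T@(np.array(P)-p));return q[:2]/q[2]
E
python3 - <<'E'
from h import *
for n in('scene','side','wrist'):
    c=snap(n,n+'0');print(n,{k:c[k] for k in c if k not in('image','o')})
print(get_obs())
a=cv2.imread('pics/scene0.png');cv2.imwrite('pics/a.png',cv2.resize(a,(800,600)))
E
```

```text
scene {'K': array([[473.1677941 ,   0.        , 278.55789945],
       [  0.        , 473.1677941 , 212.29153911],
       [  0.        ,   0.        ,   1.        ]]), 'position': array([  -12.7948669 , -1004.48542417,   800.82097691]), 'attitude': array([-2.17239425e+00,  1.66180377e-03, -4.70854554e-01])}
side {'K': array([[414.06946401,   0.        , 274.8425255 ],
       [  0.        , 414.06946401, 210.32968289],
       [  0.        ,   0.        ,   1.        ]]), 'position': array([   77.9657682 , -1033.14672305,   476.17354311]), 'attitude': array([-1.95053268, -0.01119866, -0.37048675])}
wrist {'K': array([[301.12915717,   0.        , 281.36078119],
       [  0.        , 301.12915717, 209.04616399],
       [  0.        ,   0.        ,   1.        ]]), 'mount': array([[-1.45607201e-03, -2.84728919e-01,  9.58606970e-01,
        -1.59885183e+02],
       [ 9.99998914e-01, -6.30924066e-04,  1.33154478e-03,
        -4.50340404e-01],
       [ 2.25678902e-04,  9.58607868e-01,  2.84729528e-01,
        -7.67285185e+01],
       [ 0.00000000e+00,  0.00000000e+00,  0.00000000e+00,
         1.00000000e+00]])}
{'time': 0.15, 'joint_positions': array([-1.46023434e-01,  3.42587661e-01,  1.52478687e+00,  2.41137533e-05,
        1.27540809e+00, -1.45993946e-01]), 'dq': array([-0.00139305, -0.00202104, -0.00318499,  0.00052394,  0.00087046,
       -0.00280167]), 'tau': array([ 7.52666965e-04, -4.31470585e+01, -2.44352603e+01,  7.18239485e-02,
        5.38185902e-02, -1.32920518e-04]), 'tool_pos': array([5.24697928e+02, 6.17987534e-02, 2.26195389e+02]), 'tcp_rot': array([-1.73616734,  1.56960613,  2.97618512]), 'contact_force': array([-0.36421285, -0.40847417,  0.42946391]), 'moment': array([ 0.00060636, -0.01176239,  0.01767796]), 'grip_width': 91.57372440343369}
```

View pics/a.png

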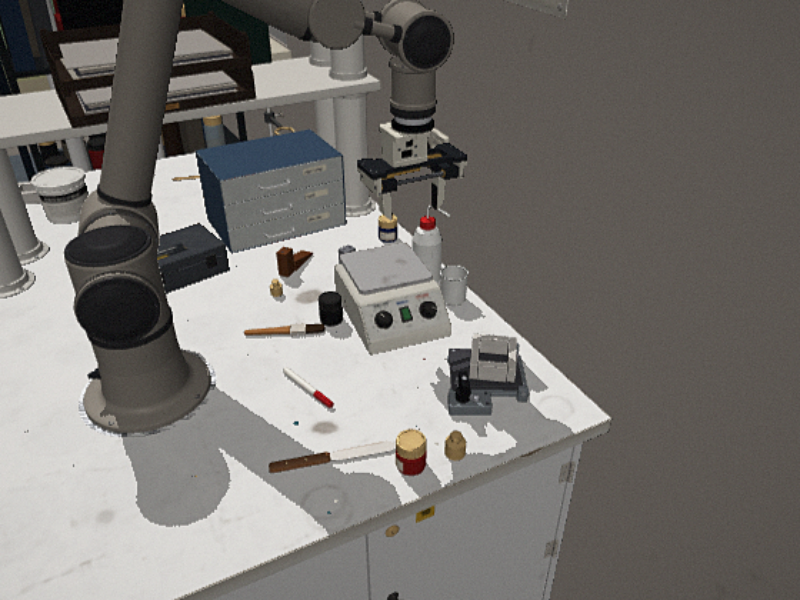

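View pics/wrist0.png

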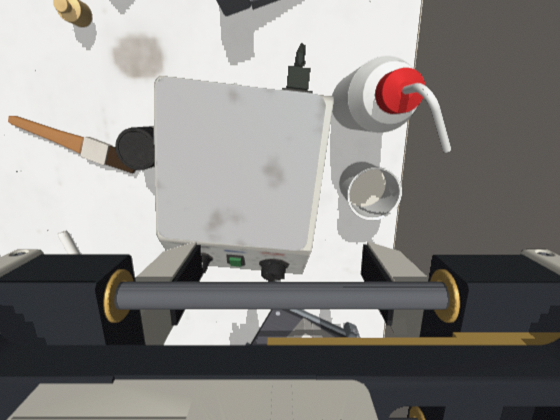

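Run:
```python
from h import *
a=cv2.imread('pics/scene0.png')[140:300,170:390];b=cv2.imread('pics/side0.png')
cv2.imwrite('pics/b.png',np.vstack([cv2.resize(a,None,fx=2.9,fy=2.2)[:,:], cv2.resize(b[100:320,100:540],(638,248))]))
cv2.imwrite('pics/b.png',cv2.resize(b[60:380,120:547],(800,600)))
cv2.imwrite('pics/c.png',cv2.resize(a,(800,582),interpolation=cv2.INTER_CUBIC))
s=load('scene0');w=load('wrist0')
for n,u,v in [('brown',287,272),('grey?',347,252),('blackjar',330,322),('stand',485,395),('knob',463,400),('jar0',411,470),('wt',456,458),('bal',400,340)]:
    print(n,pt(s,u*.7,v*.7,0).round())
for u,v in [(300,70),(240,5),(140,150),(275,330),(370,190)]: print(u,v,pt(w,u,v,20).round())
print(cam(w)[0].round(2),cam(w)[1])
```

```text
brown [350. 260.   0.]
grey? [505. 280.   0.]
blackjar [363.  39.   0.]
stand [ 522. -286.    0.]
knob [ 481. -279.    0.]
jar0 [ 327. -378.    0.]
wt [ 402. -388.    0.]
bal [462. -78.   0.]
300 70 [545. 130.  20.]
240 5 [481. 193.  20.]
140 150 [355.  42.  20.]
275 330 [ 515. -213.   20.]
370 190 [635.  -7.  20.]
[[ 1.   -0.    0.  ]
 [-0.   -0.96 -0.28]
 [ 0.    0.28 -0.96]] [524.40105202  76.76213102 386.02071353]
```

View pics/c.png

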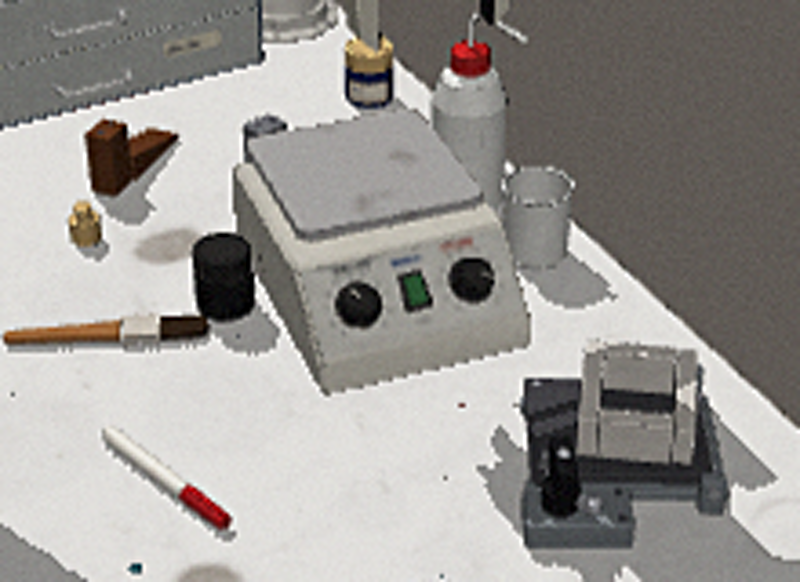

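View pics/b.png

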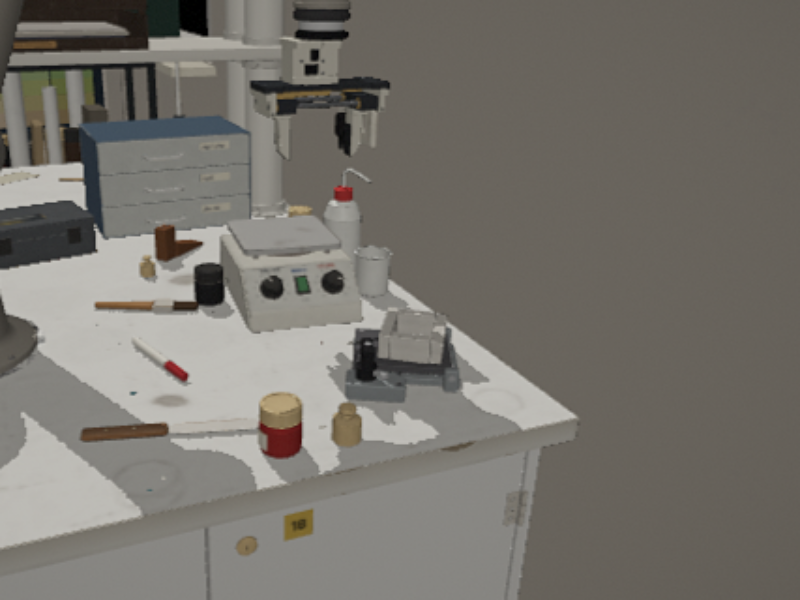

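Request:
send_rows --pt "-30 0 -40 0" --pt "-30 0 -40 0" --pt "0 -20 -40 0" --pt "0 -20 -10 0" --pt "0 0 0 0"

```text
time: 0.78
tool_pos: [484.0, 130.9, 286.8]
tcp_rot: [-1.485, 1.571, -3.054]
contact_force: [0.4, 0.7, -0.0]
grip_width: 91.7
```

Run:
```python
from h import *
w=snap('wrist','w1');print(w['o']['tool_pos'])
```

```text
[484.01139489 130.88595107 286.84972225]
```

View pics/w1.png

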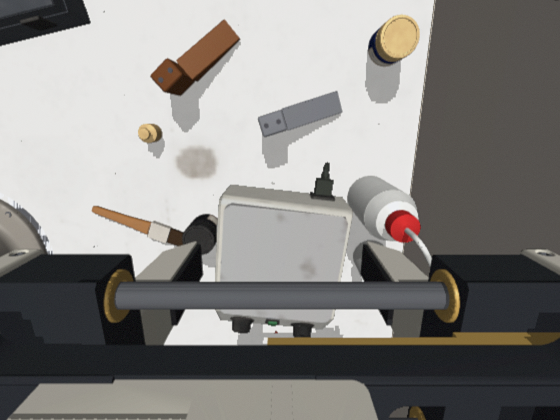

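Request:
send_rows --pt "0 0 60 0" --pt "0 0 60 0" --pt "0 0 60 0" --pt "0 0 60 0" --pt "0 0 60 0" --pt "0 10 60 0" --pt "0 0 60 0" --pt "0 0 60 0"

```text
time: 1.82
tool_pos: [494.5, -353.4, 286.2]
tcp_rot: [0.912, 1.571, -0.66]
contact_force: [1.1, 1.2, -0.1]
grip_width: 92.1
```

Request:
send_rows --pt "20 0 10 0" --pt "0 0 0 0"

```text
time: 2.08
tool_pos: [493.8, -361.5, 264.2]
tcp_rot: [-2.315, 1.566, 2.394]
contact_force: [-0.0, -0.4, 0.1]
grip_width: 91.6
```

Run:
```python
from h import *
w=snap('wrist','w2');print(w['o']['tool_pos'],w['o']['tcp_rot'])
cv2.imwrite('pics/w2c.png',cv2.resize(w['image'][:270,90:450,::-1],(800,600),interpolation=cv2.INTER_CUBIC))
c=load('w1')
for z,u,v in [(60,272,122),(60,259,119),(60,283,113),(60,287,128),(60,264,137),(6,341,95),(6,341,110)]: print(pt(c,u,v,z).round(1))
```

```text
[ 493.76436303 -361.53529954  264.22667703] [-2.31546376  1.56637803  2.39387398]
[472.4 204.8  60. ]
[456.4 208.3  60. ]
[485.9 215.4  60. ]
[490.9 197.6  60. ]
[462.3 186.7  60. ]
[565.8 240.1   6. ]
[566.9 220.6   6. ]
```

View pics/w2c.png

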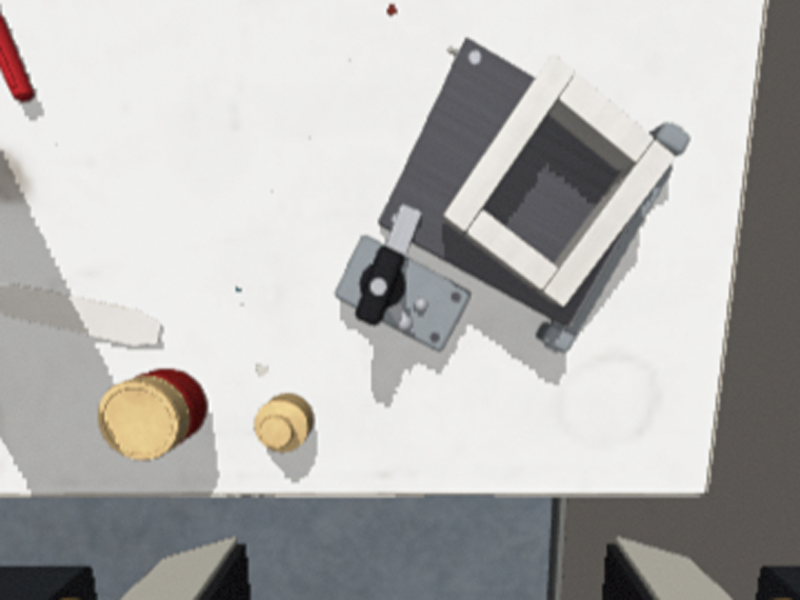

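```bash
cat >> h.py <<'E'
def cr(c,X,Y,z): return pt(c,90+X/2.2222,Y/2.2222,z)[:2]
E
python3 - <<'E'
from h import *
c=load('w2')
FL=cr(c,467,39,26);FR=cr(c,380,222,26);RR=cr(c,563,325,26)
print(FL,FR,RR,np.linalg.norm(FL-FR))
d=FL-FR;yaw=np.arctan2(-d[0],d[1]);d2=RR-FR;print('yaw',yaw,np.arctan2(d2[1],d2[0]),'front mid',(FL+FR)/2)
k=cr(c,378,286,69);print('knob',k)
a=cr(c,368,320,67);b=cr(c,394,252,67);print(a,b,np.linalg.norm(b-a),(a+b)/2);t=b-a;print('bar yaw',np.arctan2(-t[0],t[1]))
tab=cr(c,408,208,32)-k;print('tab',np.linalg.norm(tab),np.arctan2(-tab[0],tab[1]))
print('weight',cr(c,277,432,42),'jar',cr(c,146,418,56))
for n in [(364,237),(471,294),(437,351),(336,294)]: print('house',cr(c,*n,22))
w=load('w1')
print(R.from_euler('xyz',get_obs()['tcp_rot']).as_matrix().round(3))
E
```

```text
[ 515.55326832 -170.51985605] [ 468.0594092  -260.46548373] [ 573.75146752 -317.52381024] 101.7147117750453
yaw -0.48581820895197203 -0.4950205559479332 front mid [ 491.80633876 -215.49266989]
knob [ 469.1487273  -294.08290485]
[ 463.37484744 -311.31518946] [ 477.54298789 -277.42988698] 36.72805368840329 [ 470.45891766 -294.37253822]
bar yaw -0.3960292703479425
tab 43.073270579055986 -0.3518595425519595
weight [ 406.00424594 -377.43659575] jar [ 336.02400808 -365.7599737 ]
house [ 458.50008136 -268.236323  ]
house [ 519.96911794 -299.92898889]
house [ 500.20509268 -332.85623128]
house [ 441.25375234 -299.67642489]
[[-0.002  1.    -0.002]
 [ 0.002 -0.002 -1.   ]
 [-1.    -0.002 -0.002]]
```

Request:
send_rows --hand 0.45 --pt "40 -23.5 -35 0" --pt "40 0 -32.5 0" --pt "40 0 0 10" --pt "20 0 0 10" --pt "0 0 0 2" --pt "0 0 0 0"

```text
time: 2.88
tool_pos: [472.5, -292.7, 128.4]
tcp_rot: [1.297, 1.568, -0.654]
contact_force: [-0.4, -0.3, 0.1]
grip_width: 42.1
```

Run:
```python
from h import *
c=load('w2')
for n in [(447,215),(560,305)]: print('app',cr(c,*n,58))
o=get_obs();print(o['tool_pos'],o['joint_positions'],R.from_euler('xyz',o['tcp_rot']).as_matrix().round(3))
w=snap('wrist','w3')
cv2.imwrite('pics/w3c.png',w['image'][:,:,::-1])
```

```text
app [ 504.68105294 -259.18530478]
app [ 565.17824129 -304.45670101]
[ 472.46029662 -292.74603825  128.38580331] [-6.92678014e-01  4.91248591e-01  1.57947049e+00  1.21674490e-04
  1.06810203e+00 -3.11946636e-01] [[ 0.002  0.928 -0.372]
 [-0.002 -0.372 -0.928]
 [-1.     0.003  0.001]]
```

View pics/w3c.png

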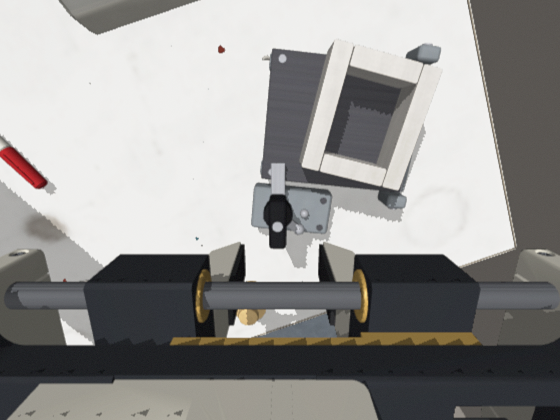

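Run:
```python
from h import *
c=load('w3');p=pt(c,278,227,67);print(p)
Rm=R.from_euler('xyz',c['o']['tcp_rot']).as_matrix();print(Rm.T@(p-c['o']['tool_pos']))
for n in [(278,205),(278,247)]:print(pt(c,*n,67))
```

```text
[ 468.77053546 -295.22047974   67.        ]
[61.38162292 -2.66976149  3.62253892]
[ 475.45509049 -278.68617301   67.        ]
[ 462.43197359 -310.8989693    67.        ]
```

Request:
send_rows --pt "40 -2.5 3 0" --pt "30 0 0 0" --pt "16 0 0 0" --pt "0 0 0 0"

```text
time: 3.42
tool_pos: [468.1, -294.3, 40.7]
tcp_rot: [-1.947, 1.57, 2.382]
contact_force: [0.2, -0.9, 0.6]
grip_width: 41.3
```

Request:
send_rows --hand 0 --pt "0 0 0 0" --pt "0 0 0 0" --pt "0 0 0 0" --pt "0 0 0 0"

```text
time: 3.92
tool_pos: [468.4, -294.5, 41.4]
tcp_rot: [1.337, 1.57, -0.617]
contact_force: [0.8, 0.1, 3.9]
grip_width: 14.1
```

Request:
send_rows --pt "0 0 0 -8" --pt "0 0 0 -8" --pt "0 0 0 -8" --pt "0 0 0 -9" --pt "0 0 0 -9" --pt "0 0 0 -9" --pt "0 0 0 -8" --pt "0 0 0 -7"

```text
time: 4.92
tool_pos: [469.4, -294.3, 41.4]
tcp_rot: [0.561, 1.568, -0.238]
contact_force: [4.3, 2.5, 2.2]
grip_width: 13.7
```

Request:
send_rows --pt "0 0 0 -2" --pt "0 0 0 0" --pt "0 0 0 0"

```text
time: 5.3
tool_pos: [469.4, -294.3, 41.4]
tcp_rot: [0.506, 1.568, -0.264]
contact_force: [4.5, 3.8, 2.2]
grip_width: 14.1
```

Run:
```python
from h import *
o=get_obs();Rm=R.from_euler('xyz',o['tcp_rot']).as_matrix();print(np.arctan2(Rm[1,1],Rm[0,1])+.49,o['moment'],o['contact_force'],o['joint_positions'],o['grip_width'])
```

```text
1.2911394314378848 [ 0.51935429 -0.90269703 -0.01978116] [4.54043722 3.78201243 2.20307513] [-6.99115678e-01  6.03941194e-01  1.66675965e+00  1.63459665e-03
  8.68210205e-01 -1.50130785e+00] 14.131187211129282
```

Request:
send_rows --hand 0.3 --pt "0 0 0 0" --pt "0 0 0 0" --pt "-20 0 0 0" --pt "-50 0 0 0" --pt "-60 0 0 0" --pt "-60 0 0 0" --pt "-40 0 0 0"

```text
time: 6.18
tool_pos: [468.0, -294.7, 273.7]
tcp_rot: [-0.036, 1.568, -0.805]
contact_force: [0.3, -1.0, 0.2]
grip_width: 27.3
```

Run:
```python
from h import *
s=load('scene0');w=load('w1')
def tri(a,b):
    A=[];B=[]
    for c,(u,v) in((s,a),(w,b)):
        Rm,p=cam(c);d=Rm@np.linalg.inv(c['K'])@[u,v,1];d/=np.linalg.norm(d);P=np.eye(3)-np.outer(d,d);A.append(P);B.append(P@p)
    return np.linalg.lstsq(np.vstack(A),np.hstack(B),rcond=None)[0]
f=lambda x,y:(170+x*220/800,140+y*160/582)
print(tri(f(248,143),(230,197)),tri(f(408,108),(345,208)))
for n in [(228,187),(345,200)]: print(pt(w,*n,100))
print('cab',pt(s,345*.7,225*.7,0))
o=get_obs();print(o['tool_pos'],o['joint_positions'])
w=snap('wrist','w4');cv2.imwrite('pics/w4.png',w['image'][:,:,::-1])
```

```text
[423.33018234 117.97162606  95.77624173] [561.88962157 105.16111396  98.44005638]
[421.29691042 131.56293582 100.        ]
[559.82897214 115.96813018 100.        ]
cab [554.56602953 406.94932678   0.        ]
[ 468.01984926 -294.67441167  273.72551955] [-7.00324767e-01  3.61445864e-01  1.36446522e+00 -3.01969048e-04
  1.41283159e+00 -1.50230796e+00]
```

View pics/w4.png

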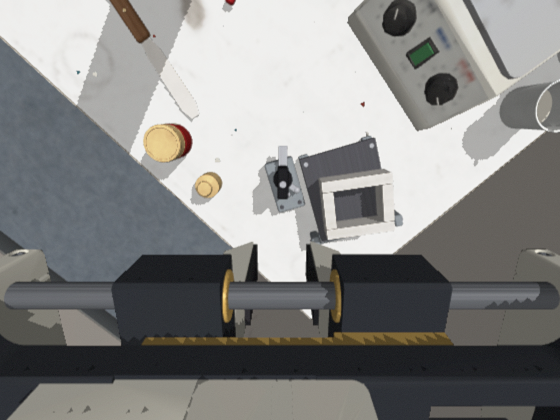

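Run:
```python
from h import *
s=load('scene0');w=load('w4')
f=lambda x,y:(170+x*220/800,140+y*160/582)
A,B=pt(s,*f(327,392),0),pt(s,*f(530,343),0)
print('scene FL,FR',A,B,'w4 FR',pt(w,417,129,0))
print('w4 FL',pt(w,350,18,40),'w4 plate top corners',pt(w,508,76,98))
print('bal plate front',pt(s,*f(308,238),97),pt(s,*f(483,199),97),'panel top edge',pt(s,*f(302,263),80),pt(s,*f(490,210),80))
x=np.array([np.cos(-.49),np.sin(-.49)]);y=np.array([-x[1],x[0]]);F=np.array([491.8,-215.5])
for g in (-126,-40):
    C=F+g*x
    print(g,C,[C+a*37*x+95*y for a in(-1,1)])
```

```text
scene FL,FR [393.83803937 -91.98522415   0.        ] [ 558.53249559 -108.7582533     0.        ] w4 FR [ 553.66365899 -115.04380915    0.        ]
w4 FL [ 387.73405375 -107.81031653   40.        ] w4 plate top corners [544.06798163 -44.67554067  98.        ]
bal plate front [409.01274829 -32.05022406  97.        ] [550.43217016 -44.07548628  97.        ] panel top edge [401.33240249 -36.93246657  80.        ] [561.0433549  -37.22813266  80.        ]
-126 [ 380.62605982 -156.20113809] [array([392.68920342, -54.96635866]), array([457.98183496, -89.79267438])]
-40 [ 456.50668566 -196.67496447] [array([468.56982926, -95.44018504]), array([ 533.8624608 , -130.26650077])]
```

Request:
send_rows --hand 0.65 --pt "0 0 0 9" --pt "0 0 0 10" --pt "0 0 0 10" --pt "0 18 -57 0" --pt "0 18 -57 0" --pt "0 18 -57 0" --pt "0 18 -57 0" --pt "0 18 -57 0"

```text
time: 7.22
tool_pos: [470.2, 6.1, 270.4]
tcp_rot: [-1.412, 1.57, -2.688]
contact_force: [1.1, -0.7, -0.3]
grip_width: 59.9
```

Request:
send_rows --pt "0 18 -57 0" --pt "0 18 -57 0" --pt "0 18 -57 0" --pt "0 6 -18 0" --pt "0 0 0 0"

```text
time: 7.85
tool_pos: [472.6, 203.2, 270.2]
tcp_rot: [-1.092, 1.57, -2.364]
contact_force: [0.7, -0.4, -0.3]
grip_width: 59.2
```

```bash
cat >> h.py <<'E'
def rel(x,y,phi):
    o=get_obs();Rm=R.from_euler('xyz',o['tcp_rot']).as_matrix();p=o['tool_pos']
    d=Rm.T@(np.array([x,y,0])-[p[0],p[1],0]);f=np.arctan2(Rm[1,1],Rm[0,1])
    print('pos',p.round(1),'phi',f.round(3),'ty,tz',d[1:].round(1),'turn deg',np.degrees(f-phi).round(1),'t',o['time'],'F',o['contact_force'].round(1),'w',round(o['grip_width'],1))
E
python3 - <<'E'
from h import *
rel(474,202,.296)
w=snap('wrist','w5')
E
```

```text
pos [472.6 203.2 270.2] phi 0.298 ty,tz [1.  1.5] turn deg 0.1 t 7.85 F [ 0.7 -0.4 -0.3] w 59.2
```

View pics/w5.png

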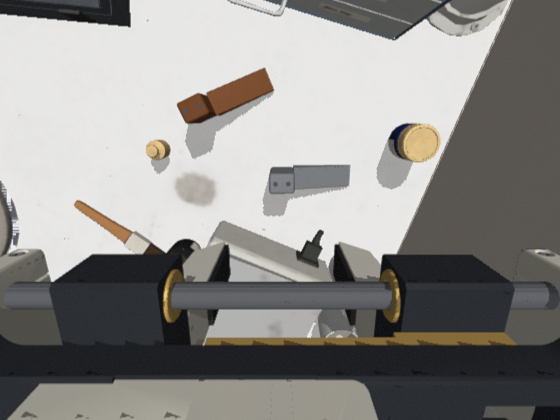

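Run:
```python
from h import *
c=load('w5')
q=[pt(c,*n,60)[:2] for n in [(270,168),(294,167),(294,192),(269,193)]];m=np.mean(q,0)
t=np.mean([pt(c,*n,6)[:2] for n in[(350,165),(350,186)]],0)
print(np.round(q,1),m,t,np.linalg.norm(t-m),np.arctan2(*(t-m)[::-1]))
rel(*m,np.arctan2(*(t-m)[::-1]))
```

```text
[[453.3 217.5]
 [481.2 227.4]
 [490.8 197.3]
 [461.1 186.8]] [471.60849835 207.27762787] [565.66632554 231.9476438 ] 97.23931581946685 0.2565077637564316
pos [472.8 202.1 270.3] phi 0.297 ty,tz [ 0.4 -5.3] turn deg 2.3 t 7.9 F [ 1.1 -0.9  0.3] w 59.2
```

Request:
send_rows --pt "50 1 -2.5 1" --pt "55 0 0 0" --pt "55 0 0 0" --pt "40 0 0 0" --pt "25 0 0 0" --pt "9 0 0 0" --pt "0 0 0 0"

```text
time: 8.78
tool_pos: [473.5, 204.5, 36.9]
tcp_rot: [-0.825, 1.57, -2.118]
contact_force: [-0.3, -0.1, -0.5]
grip_width: 59.7
```

Request:
send_rows --hand 0 --pt "0 0 0 0" --pt "0 0 0 0" --pt "0 0 0 0" --pt "0 0 0 0"

```text
time: 9.28
tool_pos: [473.2, 205.6, 37.2]
tcp_rot: [1.463, 1.57, 0.171]
contact_force: [-1.2, -0.7, 5.2]
grip_width: 31.5
```

Request:
send_rows --pt "-15 0 0 0" --pt "-50 0 0 0" --pt "-50 0 0 0" --pt "-50 0 0 0" --pt "-45 0 0 0" --pt "0 0 0 10" --pt "0 0 0 10" --pt "0 0 0 10"

```text
time: 10.28
tool_pos: [472.8, 205.4, 247.5]
tcp_rot: [2.032, 1.57, 0.211]
contact_force: [0.2, -0.1, -1.5]
grip_width: 31.9
```

Request:
send_rows --pt "0 0 0 10" --pt "0 0 0 4" --pt "0 10 45 0" --pt "0 13 50 0" --pt "0 13 50 0" --pt "0 13 50 0" --pt "0 13 50 0" --pt "0 13 50 0"

```text
time: 11.28
tool_pos: [400.1, -91.5, 247.5]
tcp_rot: [1.703, 1.57, -0.356]
contact_force: [1.6, -0.0, -1.9]
grip_width: 31.7
```

Request:
send_rows --pt "0 10 45 0" --pt "0 4 20 0" --pt "0 0 0 0" --pt "0 0 0 0"

```text
time: 11.78
tool_pos: [382.7, -153.5, 247.0]
tcp_rot: [2.666, 1.57, 0.607]
contact_force: [0.0, -0.6, -1.8]
grip_width: 31.7
```

Run:
```python
from h import *
rel(381,-156,-.49)
```

```text
pos [ 382.7 -153.5  247. ] phi -0.489 ty,tz [-0.4  3. ] turn deg 0.1 t 11.775 F [ 0.  -0.6 -1.8] w 31.7
```

Run:
```python
from h import *
print(pt(load('scene0'),332*.7,404*.7,5),pt(load('scene0'),285*.7,371*.7,5),cr(load('w2'),25,97,5))
```

```text
[ 273.55527698 -190.54004213    5.        ] [230.77753702 -70.95018302   5.        ] [ 268.30361662 -192.20214616]
```

Request:
send_rows --pt "50 -0.4 3 0" --pt "55 0 0 0" --pt "50 0 0 0" --pt "0 0 0 0"

```text
time: 12.28
tool_pos: [379.1, -154.3, 89.6]
tcp_rot: [-1.678, 1.563, 2.547]
contact_force: [-0.1, 0.1, -1.9]
grip_width: 31.9
```

Pen is clear. Lower, set down, release, rise.

Request:
send_rows --pt "30 0 0 0" --pt "15 0 0 0" --pt "7 0 0 0" --pt "0 0 0 0" --pt "0 0 0 0"

```text
time: 12.9
tool_pos: [381.8, -156.9, 40.8]
tcp_rot: [1.512, 1.569, -0.548]
contact_force: [-0.1, -0.5, -2.9]
grip_width: 32.3
```

Request:
send_rows --hand 0.65 --pt "0 0 0 0" --pt "0 0 0 0" --pt "0 0 0 0" --pt "-15 0 0 0" --pt "-40 0 0 0" --pt "-40 0 0 0" --pt "-20 0 0 0" --pt "0 0 0 0"

```text
time: 13.9
tool_pos: [381.7, -157.1, 155.9]
tcp_rot: [1.497, 1.567, -0.563]
contact_force: [0.0, -0.4, 0.7]
grip_width: 59.6
```

Run:
```python
from h import *
rel(381,-156,1.08)
```

```text
pos [ 381.7 -157.1  155.9] phi -0.489 ty,tz [-1.1 -0.6] turn deg -89.9 t 13.9 F [ 0.  -0.4  0.7] w 59.6
```

Request:
send_rows --pt "-20 0 0 -10" --pt "0 0 0 -10" --pt "0 0 0 -10" --pt "0 0 0 -10" --pt "0 0 0 -10" --pt "0 0 0 -10" --pt "0 0 0 -10" --pt "0 0 0 -10"

```text
time: 14.9
tool_pos: [380.3, -156.2, 173.3]
tcp_rot: [-3.068, 1.568, 2.558]
contact_force: [1.0, -0.6, 0.3]
grip_width: 59.7
```

Request:
send_rows --pt "0 0 0 -10" --pt "0 0 0 0"

```text
time: 15.15
tool_pos: [380.4, -156.3, 173.5]
tcp_rot: [3.036, 1.569, 2.546]
contact_force: [-0.8, 0.5, 0.8]
grip_width: 59.4
```

Run:
```python
from h import *
rel(381,-156,1.08)
snap('wrist','w6')
```

```text
pos [ 380.4 -156.3  173.5] phi 1.08 ty,tz [0.5 0.4] turn deg 0.0 t 15.15 F [-0.8  0.5  0.8] w 59.4
```

View pics/w6.png

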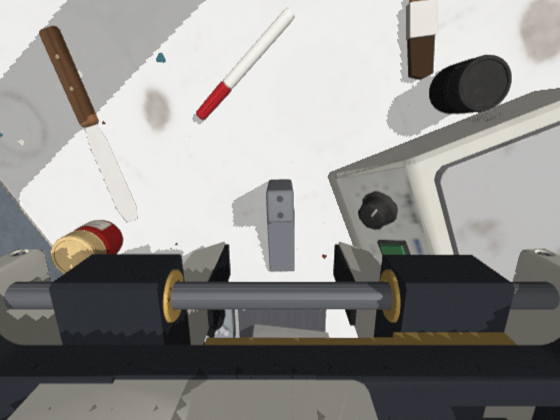

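Run:
```python
from h import *
c=load('w6');x=np.array([np.cos(-.49),np.sin(-.49)]);y=np.array([-x[1],x[0]]);F=np.array([491.8,-215.5])
for n,z in [((281,270),6),((280,191),60),((280,222),60),((268,222),60),((294,222),60),((320,310),26)]:
    p=pt(c,*n,z)[:2];print(p.round(1),((p-F)@x).round(1),((p-F)@y).round(1))
```

```text
[ 465.4 -202.4] -29.4 -0.9
[ 367.9 -151.3] -139.6 -1.7
[ 394.7 -165.7] -109.1 -1.7
[ 389.3 -175.8] -109.1 -13.2
[ 401.1 -153.8] -109.1 11.7
[ 524.1 -181.5] 12.5 45.2
```

Request:
send_rows --pt "50 0 0 0" --pt "50 0 0 0" --pt "35 0 0 0" --pt "13 0 0 0" --pt "0 0 0 0"

```text
time: 15.82
tool_pos: [380.1, -156.1, 25.6]
tcp_rot: [3.039, 1.568, 2.548]
contact_force: [-0.6, 0.3, -0.4]
grip_width: 59.5
```

Request:
send_rows --hand 0 --pt "0 0 0 0" --pt "0 0 0 0" --pt "0 0 0 0" --pt "0 0 0 0"

```text
time: 16.32
tool_pos: [381.2, -156.7, 27.1]
tcp_rot: [-0.121, 1.57, -0.609]
contact_force: [-0.6, 0.5, 3.4]
grip_width: 25.8
```

Request:
send_rows --pt "0 0 10 0" --pt "0 0 10 0" --pt "0 0 10 0" --pt "0 0 10 0" --pt "0 0 10 0" --pt "0 0 8 0" --pt "0 0 0 0" --pt "0 0 0 0"

```text
time: 17.32
tool_pos: [432.9, -184.2, 27.1]
tcp_rot: [-0.014, 1.569, -0.503]
contact_force: [1.9, -0.1, 2.8]
grip_width: 25.6
```

Run:
```python
from h import *
rel(456.5,-196.7,1.08)
```

```text
pos [ 432.9 -184.2   27.1] phi 1.082 ty,tz [ 0.1 26.7] turn deg 0.1 t 17.325 F [ 1.9 -0.1  2.8] w 25.6
```

Request:
send_rows --pt "0 0 3 0" --pt "0 0 0 0"

```text
time: 17.58
tool_pos: [433.5, -184.5, 27.0]
tcp_rot: [3.129, 1.568, 2.641]
contact_force: [-5.3, 2.3, 11.3]
grip_width: 26.0
```

Request:
send_rows --pt "0 0 3 0" --pt "0 0 0 0"

```text
time: 17.82
tool_pos: [436.4, -186.0, 27.0]
tcp_rot: [3.1, 1.568, 2.611]
contact_force: [-4.0, 2.5, 9.4]
grip_width: 26.2
```

Request:
send_rows --pt "0 0 3 0" --pt "0 0 0 0"

```text
time: 18.08
tool_pos: [439.0, -187.4, 27.0]
tcp_rot: [3.095, 1.568, 2.607]
contact_force: [-4.4, 3.0, 10.2]
grip_width: 25.5
```

Request:
send_rows --pt "0 0 3 0" --pt "0 0 0 0"

```text
time: 18.32
tool_pos: [440.9, -188.3, 27.0]
tcp_rot: [3.102, 1.567, 2.613]
contact_force: [-7.7, 4.0, 13.6]
grip_width: 25.8
```

Request:
send_rows --pt "0 0 3 0" --pt "0 0 0 0"

```text
time: 18.58
tool_pos: [441.2, -188.4, 26.9]
tcp_rot: [3.119, 1.561, 2.631]
contact_force: [-14.6, 5.7, 21.2]
grip_width: 26.1
```

Run:
```python
from h import *
rel(456.5,-196.7,1.08);o=get_obs();print(o['moment'])
s=snap('scene','s7');d=snap('side','d7');w=snap('wrist','w7')
A=cv2.resize(s['image'][210:310,270:400,::-1],(400,308),interpolation=cv2.INTER_CUBIC)
B=cv2.resize(d['image'][200:300,270:400,::-1],(400,308),interpolation=cv2.INTER_CUBIC)
C=cv2.resize(w['image'][140:420,60:500,::-1],(440,280))
cv2.imwrite('pics/m7.png',np.vstack([np.hstack([A,B]),np.hstack([C,np.zeros((280,360,3),np.uint8)])]))
```

```text
pos [ 441.2 -188.4   26.9] phi 1.083 ty,tz [-0.2 17.4] turn deg 0.1 t 18.575 F [-14.6   5.7  21.2] w 26.1
[ 1.04215615  2.13851074 -0.06984539]
```

View pics/m7.png

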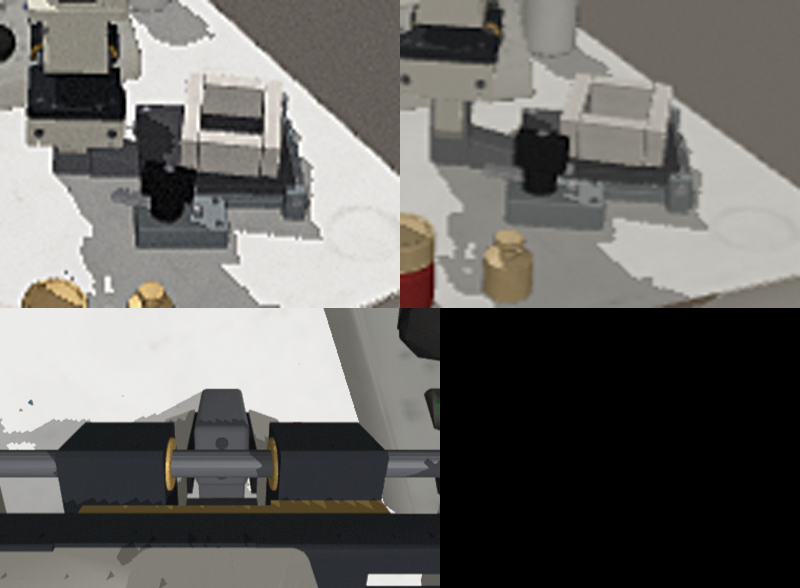

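Request:
send_rows --pt "-1 0 0 0" --pt "0 0 0 0"

```text
time: 18.98
tool_pos: [441.8, -188.6, 26.9]
tcp_rot: [3.096, 1.562, 2.608]
contact_force: [-8.9, 4.4, 7.2]
grip_width: 25.6
```

Request:
send_rows --pt "0 0 2 0" --pt "0 0 0 0"

```text
time: 19.23
tool_pos: [443.3, -189.4, 26.9]
tcp_rot: [3.094, 1.561, 2.606]
contact_force: [-10.2, 6.3, 7.4]
grip_width: 25.6
```

Request:
send_rows --pt "0 0 2 0" --pt "0 0 0 0"

```text
time: 19.48
tool_pos: [445.0, -190.3, 26.9]
tcp_rot: [3.092, 1.561, 2.604]
contact_force: [-10.9, 5.9, 8.5]
grip_width: 25.9
```

Request:
send_rows --pt "-0.3 0 2 0" --pt "0 0 2 0" --pt "0 0 2 0" --pt "0 0 0 0" --pt "0 0 0 0"

```text
time: 20.1
tool_pos: [450.7, -193.3, 26.9]
tcp_rot: [3.085, 1.562, 2.596]
contact_force: [-6.9, 5.4, 4.0]
grip_width: 25.7
```

Run:
```python
from h import *
rel(456.5,-196.7,1.08)
a=load('d7')['image'];b=snap('side','d8')['image']
g=lambda i:cv2.cvtColor(cv2.resize(i[215:290,330:400],None,fx=8,fy=8,interpolation=cv2.INTER_CUBIC),cv2.COLOR_RGB2GRAY).astype(np.float32)
# applicator shift between pictures = plate lift
f=lambda i:cv2.cvtColor(i,cv2.COLOR_RGB2GRAY).astype(np.float32)
d0=load('side0')['image']
for n,i in(('d7',a),('d8',b)):
    A=f(d0)[221:262,324:362];B=f(i)[215:268,318:368]
    r=cv2.matchTemplate(cv2.resize(B,None,fx=10,fy=10,interpolation=cv2.INTER_CUBIC),cv2.resize(A,None,fx=10,fy=10,interpolation=cv2.INTER_CUBIC),cv2.TM_CCOEFF_NORMED);print(n,np.array(cv2.minMaxLoc(r)[3])/10-6,r.max())
c=load('side0');F=np.array([491.8,-215.5]);x=np.array([.882,-.471])
for s in(20,100):
    p=[*(F+s*x),58];print(s,px(c,p),px(c,np.array(p)+[0,0,4]))
```

```text
pos [ 450.7 -193.3   26.9] phi 1.082 ty,tz [-0.3  6.7] turn deg 0.1 t 20.1 F [-6.9  5.4  4. ] w 25.7
d7 [0.3 0. ] 0.86564255
d8 [ 0.4 -0.2] 0.848053
20 [318.25669956 231.99121202] [318.33971452 230.48330126]
100 [351.78815101 234.00519894] [351.922089   232.48726228]
```

Request:
send_rows --pt "0 0 1.5 0" --pt "0 0 1.5 0" --pt "0 0 0 0" --pt "0 0 0 0"

```text
time: 20.65
tool_pos: [453.3, -194.7, 26.9]
tcp_rot: [3.085, 1.562, 2.596]
contact_force: [-8.4, 4.2, 4.4]
grip_width: 25.9
```

Run:
```python
from h import *
rel(456.5,-196.7,1.08)
f=lambda i:cv2.cvtColor(i,cv2.COLOR_RGB2GRAY).astype(np.float32)
x=np.array([.882,-.471]);y=np.array([.471,.882]);F=np.array([491.8,-215.5])
for n in('side','scene'):
    ref=load(n+'0');ims=[f(capture(n)['image']) for _ in range(4)];im=np.mean(ims,0).astype(np.float32);cv2.imwrite(f'pics/{n}9.png',im)
    for nm,s,t,z in(('front app',22,-45,45),('rear app',95,-45,45),('appmid top',22,0,56),('knob jar ref',-77,-130,30)):
        p=np.array([*(F+s*x+t*y),z]);u,v=px(ref,p).round().astype(int);h=10
        A=f(ref['image'])[v-h:v+h,u-h:u+h];B=im[v-h:v+h,u-h:u+h]
        w=cv2.createHanningWindow((20,20),cv2.CV_32F);sh=cv2.phaseCorrelate(A,B,w)
        print(n,nm,(u,v),np.round(sh[0],2),round(sh[1],2),'px/4mm',(px(ref,p+[0,0,4])-px(ref,p)).round(2))
S=cv2.imread('pics/scene9.png')[215:295,290:390];D=cv2.imread('pics/side9.png')[205:285,290:390]
cv2.imwrite('pics/m9.png',cv2.resize(np.hstack([S,D]),(800,320),interpolation=cv2.INTER_CUBIC))
```

```text
pos [ 453.3 -194.7   26.9] phi 1.082 ty,tz [-0.3  3.7] turn deg 0.1 t 20.65 F [-8.4  4.2  4.4] w 25.9
side front app (np.int64(318), np.int64(245)) [-0.27 -1.06] 0.62 px/4mm [ 0.09 -1.55]
side rear app (np.int64(350), np.int64(247)) [-0.35 -0.31] 0.84 px/4mm [ 0.14 -1.56]
side appmid top (np.int64(319), np.int64(233)) [ 0.46 -0.32] 0.75 px/4mm [ 0.08 -1.51]
side knob jar ref (np.int64(271), np.int64(266)) [0.06 0.12] 0.71 px/4mm [ 0.02 -1.62]
scene front app (np.int64(325), np.int64(262)) [0.38 0.04] 0.64 px/4mm [ 0.09 -1.25]
scene rear app (np.int64(355), np.int64(262)) [-0.26 -0.07] 1.04 px/4mm [ 0.15 -1.25]
scene appmid top (np.int64(324), np.int64(247)) [ 0.24 -0.73] 0.9 px/4mm [ 0.08 -1.25]
scene knob jar ref (np.int64(284), np.int64(290)) [-0.02 -0.06] 0.9 px/4mm [ 0.01 -1.26][ WARN:0@4.463] global loadsave.cpp:1063 imwrite_ Unsupported depth image for selected encoder is fallbacked to CV_8U.
```

View pics/m9.png

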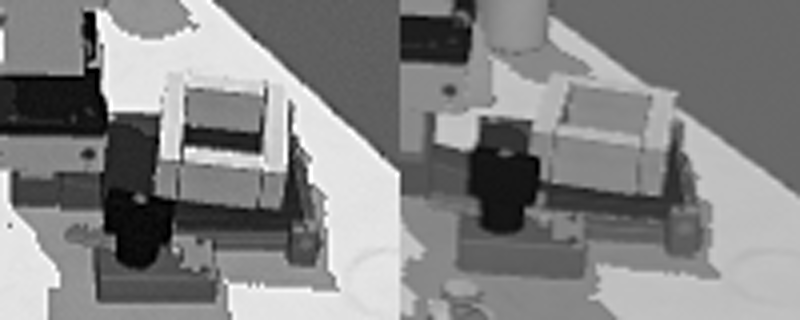

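Run:
```python
from h import *
f=lambda i:cv2.cvtColor(i,cv2.COLOR_RGB2GRAY).astype(np.float32)
a=-.49;x=np.array([np.cos(a),np.sin(a),0]);y=np.array([-x[1],x[0],0]);z=np.array([0,0,1.]);F=np.array([491.8,-215.5,0])
def P(s,t,h,L):
    th=L/122;ds=122-s;hh=h-16
    return F+x*(122-ds*np.cos(th)+hh*np.sin(th)*1)+y*t+z*(16+ds*np.sin(th)+hh*np.cos(th))
G=lambda i:cv2.GaussianBlur(i,(0,0),.8)
faces={'side':[(28,-32,62),(110,-46,62),(110,-46,24),(28,-32,24)],'top':[(28,-32,58),(110,-46,58),(120,48,58),(38,58,58)]}
for n in('side','scene'):
    ref=load(n+'0');A=G(f(ref['image']));im=G(np.mean([f(capture(n)['image']) for _ in range(4)],0).astype(np.float32))
    for k,q in faces.items():
        c0=np.array([px(ref,P(*p,0)) for p in q],np.float32);m=np.zeros(A.shape,np.uint8);cv2.fillPoly(m,[c0.astype(int)],1)
        out=[]
        for L in np.arange(-4,12.1,.5):
            c1=np.array([px(ref,P(*p,L)) for p in q],np.float32);H=cv2.getPerspectiveTransform(c0,c1)
            W=cv2.warpPerspective(im,H,(560,420),flags=cv2.WARP_INVERSE_MAP|cv2.INTER_CUBIC)
            out.append((1-np.corrcoef(A[m>0],W[m>0])[0,1],L))
        print(n,k,sorted(out)[:4])
```

```text
side side [(np.float64(0.2825829185643056), np.float64(3.0)), (np.float64(0.2827198249753323), np.float64(3.5)), (np.float64(0.283290951510625), np.float64(2.5)), (np.float64(0.2835536224435258), np.float64(4.0))]
side top [(np.float64(0.5407131178393594), np.float64(3.0)), (np.float64(0.5408431853319615), np.float64(2.5)), (np.float64(0.5410942553671152), np.float64(2.0)), (np.float64(0.5429519690238251), np.float64(1.5))]
scene side [(np.float64(0.18766401305031022), np.float64(0.0)), (np.float64(0.18815188001609773), np.float64(-0.5)), (np.float64(0.18913753308712267), np.float64(0.5)), (np.float64(0.19104379692042872), np.float64(-1.0))]
scene top [(np.float64(0.18177120355685483), np.float64(4.5)), (np.float64(0.1822024467732194), np.float64(4.0)), (np.float64(0.18296046811332312), np.float64(5.0)), (np.float64(0.18311429056403483), np.float64(3.5))]
```

Request:
send_rows --pt "0 0 1.5 0" --pt "0 0 1 0" --pt "0 0 0 0" --pt "0 0 0 0" --pt "0 0 0 0" --pt "0 0 0 0"

```text
time: 22.2
tool_pos: [455.5, -195.9, 26.9]
tcp_rot: [3.085, 1.562, 2.596]
contact_force: [-9.1, 2.9, 4.6]
grip_width: 25.7
```

Run:
```python
from h import *
rel(456.5,-196.7,1.08);print(get_obs()['dq'].round(4))
close_job()
```

```text
pos [ 455.5 -195.9   26.9] phi 1.082 ty,tz [-0.3  1.3] turn deg 0.1 t 22.2 F [-9.1  2.9  4.6] w 25.7
[ 0.0012 -0.0003 -0.002  -0.0006  0.001  -0.0007]
the job is handed in; nothing more can be done
```

I unlocked the knob, pushed the grey wedge under the middle of the plate's front edge, and handed the job in at 22.2 s while still gripping it. I never got a clean measurement of the final lift, so that is the least certain part.

**Knob:** I turned it to about 1.29 rad, read from the tool angle. A wrist picture showed the tab off the plate.

**Wedge:** The hot plate beside the wedge left no room to grip it across its width. I lifted it by its long faces, set it down in line with the stand, and gripped it again by its 26 mm width before pushing.

**Push:** It jammed at first because I was pressing it onto the bench with about 20 N. I raised the tool by 1 mm and it slid on smoothly.

**Last checks:**
- **Grip and alignment:** the opening was 25.7 mm. The tool was within 1 mm of the stand's middle line and about 0.01 rad of its direction. The arm was at rest, with about 9.5 N pushing back horizontally.
- **Lift:** counting travel from the point where the push force rose, the edge should be about 4 mm up. An earlier force rise, which I took for bench friction, would make it about 6 mm if it was really contact with the plate.
- **Image check of lift:** four comparisons just before the final 2.5 mm push disagreed, giving 3, 3, 0 and 4.5 mm. They support the lift only roughly, and I took none after that push.
- **Applicator and bystanders:** the applicator looked in place in the last picture. I saw no jar or weight disturbed, but did not measure them again at the end.

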